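Open the biscuit jar, then hold the lunch tin's lid up at 60 degrees

ROBOT

A 7-joint arm with a two-finger parallel gripper is mounted at the origin on the work surface. World frame = base frame: x ahead of the robot, y to its left, z up, the work surface at z = 0. Lengths are in m, angles in rad, forces in N, time in s.
With the tool pointing down it reaches from about 0.425 to 0.875 m from the base axis. Payload 4.7 kg.
Tool frame: the origin (TCP) lies midway between the tips of the shut fingers; the grasp point (between the pads) lies 19 mm behind it; z points along the fingers, y is the line along which they close (so a half turn about z gives the same grasp; the last joint's range is limited). The gripper opens to 85 mm and grips with 20 to 120 N. Pads are 22 mm wide; open, the fingers measure 114 mm over their backs; the gripper's body (76 mm by 85 mm) begins 54 mm behind the grasp point. The pads swing forward as they close: fully open they stand 13 mm farther back than shut.
Start: joints at [1.361, 0.321, -0.07, 1.45, 0.023, 1.371, -0.057], TCP at [0.144, -0.634, 0.197] pointing down, gripper open.
Joint ranges: [-2.86, 2.86], [-0.3, 2.09], [-1.38, 1.24], [0.06, 2.45], [-1.56, 4.7], [0.09, 2.05], [-2.69, 2.69]. Speed limits (rad/s): [2.57, 2.57, 3.14, 3.14, 3.14, 3.14, 3.14].

INTERFACE

Orientations are given as a unit quaternion [x, y, z, w].
In Python, from bench import arm gives the robot as it stands.
- The arm moves only by the tool send_rows, never from a script. Its argument "steps" is a list of rows, each an object with "translation": the shift along the tool's x, y, z as a fraction of full scale, a list of three; "rotation": the turn, a rotation vector about the tool's x, y, z as a fraction of full scale, a list of three; "jaw": the opening, from 0 (shut) to 1 (fully open). In form: [{"translation": [dx, dy, dz], "rotation": [wx, wy, wz], "jaw": jaw}, ...]. A call has 1 to 20 rows; each row is the pose to reach, as a shift and turn from the pose commanded when the call began, along the tool's axes at that moment; what a row does not reach only later rows make up. Full scale, the value 1, is 0.6 m for a shift and pi/2 rad for a turn. A row lasts 1/10 s, in which the tool goes at most 50 mm and 8.59 degrees, less where a joint would pass 70% of its speed; a pose out of reach is approached as far as the arm can. A call with a number of a shift or a turn outside -1 to 1 is refused whole. A call with a gripper value outside its range is refused whole. The fingers move at their own pace and stop on an object; the grip force is fixed at half the most. Time passes only in rows, so rows that repeat a pose let the fingers close. It gives the time, the measured TCP pose, the force, the opening and the grip force at its end, in the units of the state.
- arm.observe(): the state, without advancing time (a new reading comes with each control period).
- arm.get_image(name): name is "scene" or "side" or "wrist"; returns the picture (480x640x3 uint8, blue, green, red); there is no depth.
- arm.camera_info(name): a dict with "K" (3x3 intrinsics, pixels), "k1" (the pictures are not rectified: a ray, as slopes to the right and down, at radius r is drawn at 1 + k1 r^2 times it, then the intrinsics apply), "R" (3x3) and "t" (3): a world point X has camera coordinates R X + t. Camera axes: x right, y down, z forward; pixel columns grow to the right and rows downward; lengths in m; the calibration is good to about 2 mm. A picture is of the moment at which its call begins: read the wrist's pose just before it. camera_info takes no time and is no camera call; for the wrist camera it gives the pose at the moment of the call.
- arm.sign_off(): hands the job in; it is judged then, once.
The state is a dict: "time": time; "joint_positions": joint angles; "joint_velocities": joint speeds; "tau": joint torques, N m; "eef_pos": TCP position; "tcp_rot": TCP orientation; "wrist_force": force on the tool from outside, world axes, zero at the start; "moment": the same for the moment, N m; "grip_width": finger opening in m; "grip_force": force on a finger pad.
Only numpy, scipy, OpenCV 4.12 (cv2) and the standard library are available. Lean on these libraries where they do the work, as an engineer would, in place of code of your own. Each camera call takes 0.05 s, during which the arm holds its last target. There are 200 camera calls.

TASK

I am about to pack biscuits into my lunch tin and need both hands for it. Lift the loose wooden lid off the biscuit jar by its knob and set it down gently, knob up, in the middle of the round trivet, leaving the jar and everything else on the counter standing where it is. Then take the lunch tin's lid by its carrying handle, swing it up until it is open 60 degrees from shut, and finish still holding it steady there: by itself it would fall shut.

Things in the scene. Friction and masses are not known exactly. Their poses are not given: they have to be found in the camera images.
- jar: Biscuit jar: straight clear-glass cylinder, 100 mm outside diameter, 120 mm tall, walls 4 mm, open top, biscuits inside, 0.65 kg. It stands loose on the counter with the wooden lid on it. Origin: centre of its underside, z up.
- jar_lid: The jar's loose wooden lid, about 160 g: a plug (82 mm diameter, 10 mm high) dropped into the jar's mouth with 5 mm play, a flange (104 mm, 10 mm thick) resting on the rim, a neck (18 mm) and a cylindrical knob (28 mm diameter). Origin: centre of the plug's underside, z up; flange top at z = 20 mm, knob z = 30 to 60 mm. Origin 110 mm up on the jar; on the trivet it stands on its plug.
- knob_grip (a point): Point on the axis of the jar lid's knob, 46 mm above the lid's origin (26 mm above the flange): the height at which to take the knob.
- trivet: Flat round silicone trivet, 160 mm diameter, 8 mm thick, with a small hanging lug at its edge; it stays put on the counter. Origin: centre of its underside.
- tin: Stainless steel lunch tin, 140 mm (x) by 200 mm (y) by 62 mm high, with a hinged lid on it (closed, the lid's top is 66 mm above the counter). The two clips on its front are already undone and hang down. It does not slide. Origin: centre of its underside; its own +x axis points to the back, where the hinge is, +y along the hinge, z up.
- tin_hinge (a point): Point on the axis of the tin lid's hinge, in the middle of its length: on the tin's back edge, 76 mm along the tin's +x from its centre and 60 mm above the counter. The hinge axis runs along the tin's y.
- tin_handle (a point): Middle of the carrying handle's bar on the tin's lid; moves with it. Round steel bar, 10 mm diameter, 100 mm long along the tin's y, on two end legs, 39 mm free under it. Lid shut: the point is above the tin's centre, 110 mm above the counter, 76 mm in front of the hinge axis and 50 mm above it. The bar can turn between gripping fingers as the lid swings.
- tin_lid (a joint): Opening angle of the tin's lid in rad: 0 shut, growing as the front edge swings up and back about the hinge; 60 degrees is 1.047. Stop at 1.9. The lid weighs about 0.32 kg and the hinge is free-moving, so it falls shut when let go at 60 degrees.
- tablet_stand: Bystander: black plastic tablet stand with a tablet on it, 240 mm wide, 175 mm tall. Origin: under its base.
- pen_block: Bystander: wooden pen block, 60 x 110 x 70 mm, with four pens standing in it up to 150 mm high. Origin: centre of its underside.
- twist_jar: Bystander: closed glass storage jar with a twist cap and no knob, 84 mm diameter, 125 mm tall. Origin: centre of its underside.
- mug: Bystander: white mug, 80 mm diameter, 90 mm tall, beside the biscuit jar on the robot's side. Origin: centre of its underside.
- teaspoon: Bystander: steel teaspoon, 125 mm long, lying beside the trivet on the robot's side. Origin: under its middle.
- salt_shaker: Bystander: small steel salt shaker, 40 mm diameter, 75 mm tall, in front of the tin. Origin: centre of its underside.
- notebook: Bystander: closed notebook, 212 x 150 x 18 mm. Origin: centre of its underside.
Mind the look-alikes: they are no part of the job. Leave any blue or turquoise look-alike of the jar_lid alone.

How it is judged:
By the outcome, as a careful person would: the job done as asked, in the order asked, and still so for the second after the job is handed in, while the arm keeps its last pose, push and grip.
It also fails if it takes over 59 s, if anything falls off the work surface, if the arm or the gripper's body presses on something with over 40 N, if the wrist force passes 120 N, or if a joint passes its speed limit or range.

## Working session

There is one attempt and no reset: what is moved stays moved. The work goes in short steps, Python scripts to look and compute and a tool call to move; the robot and the scene stay as the last step left them, time stands still between calls to the robot, and variables do not carry over. Pictures are saved under pics/ and viewed, at most 10 in all, crops included, and the job is handed in when it is done.

Besides the shell and the picture viewer there is one more tool, called after "Emit:" by a JSON object that holds its "fn" and its "kwargs". send_rows: Moves the arm, as the interface text tells. Its arguments: {"type":"object","properties":{"steps":{"type":"array","items":{"type":"object","properties":{"translation":{"type":"array","items":{"type":"number","minimum":-1,"maximum":1}},"rotation":{"type":"array","items":{"type":"number","minimum":-1,"maximum":1}},"jaw":{"type":"number"}}}}},"required":["steps"]}

```bash
mkdir -p pics
python3 - <<'E'
from bench import arm
import cv2, numpy as np
o=arm.observe(); print({k:np.round(v,3) for k,v in o.items()})
for n in ("scene","side"):
    cv2.imwrite(f"pics/{n}0.png",arm.get_image(n)); c=arm.camera_info(n); print(n,{k:np.round(v,3).tolist() for k,v in c.items()})
E
```

```text
{'time': np.float64(0.0), 'joint_positions': array([ 1.361,  0.322, -0.07 ,  1.452,  0.023,  1.371, -0.057]), 'joint_velocities': array([ 0.001, -0.   ,  0.   , -0.001, -0.   ,  0.   ,  0.   ]), 'tau': array([-0.0000e+00, -4.9358e+01, -3.8200e-01, -3.1433e+01,  1.3000e-02,
        1.1000e-02, -0.0000e+00]), 'eef_pos': array([ 0.144, -0.633,  0.196]), 'tcp_rot': array([ 0.994,  0.112, -0.   , -0.001]), 'wrist_force': array([ 0.195,  0.515, -0.656]), 'moment': array([ 0.002, -0.002, -0.031]), 'grip_force': np.float64(0.0), 'grip_width': np.float64(0.086)}
scene {'K': [[508.302, 0.0, 321.649], [0.0, 508.302, 243.048], [0.0, 0.0, 1.0]], 'k1': -0.037, 'R': [[0.073, 0.997, 0.008], [0.844, -0.057, -0.533], [-0.531, 0.045, -0.846]], 't': [-0.081, -0.406, 1.605]}
side {'K': [[570.662, 0.0, 316.542], [0.0, 570.662, 237.219], [0.0, 0.0, 1.0]], 'k1': -0.138, 'R': [[-0.807, -0.591, -0.004], [-0.366, 0.506, -0.781], [0.464, -0.629, -0.624]], 't': [0.461, 0.275, 1.029]}
```

View pics/scene0.png

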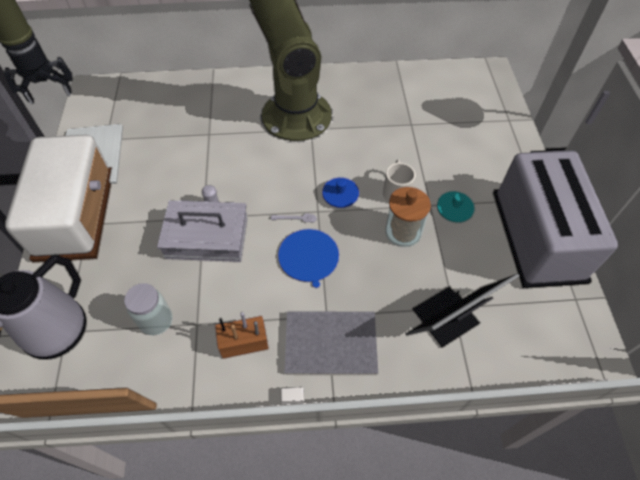

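View pics/side0.png

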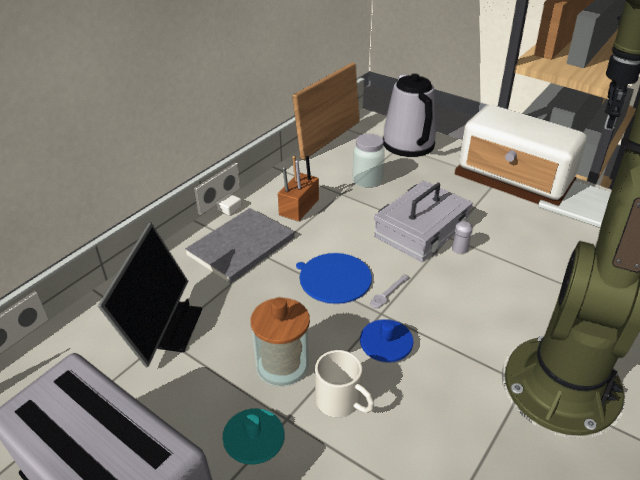

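The scene view shows the wooden lid on the jar at about (410,200). The look-alikes are the blue lid at (340,190) and the turquoise lid at (456,205), both lying on the counter. The trivet is the large blue disc at (308,255) with its lug at (315,283), and the tin is at (203,230). The wooden lid on the glass jar is the one meant. I'll confirm that in an enlarged crop.

```bash
cat > h.py <<'E'
import cv2, numpy as np
from bench import arm
def cam(n):
    c=arm.camera_info(n); return {k:np.array(v,float) for k,v in c.items()}
def rays(c,uv):
    d=np.array([c['k1'],0,0,0,0.])
    n=cv2.undistortPoints(np.array(uv,float).reshape(-1,1,2),c['K'],d).reshape(-1,2)
    return -c['R'].T@c['t'], np.c_[n,np.ones(len(n))]@c['R']
def plane(c,uv,z):
    o,r=rays(c,uv); return o+r*((z-o[2])/r[:,2])[:,None]
def proj(c,X):
    return cv2.projectPoints(np.array(X,float).reshape(-1,1,3),cv2.Rodrigues(c['R'])[0],c['t'],c['K'],np.array([c['k1'],0,0,0,0.]))[0].reshape(-1,2)
def tri(cs,uvs):
    A=np.zeros((3,3));b=np.zeros(3);L=[]
    for c,uv in zip(cs,uvs):
        o,r=rays(c,[uv]); r=r[0]/np.linalg.norm(r); P=np.eye(3)-np.outer(r,r); A+=P;b+=P@o;L.append((P,o))
    X=np.linalg.solve(A,b); return X,[np.linalg.norm(P@(X-o)) for P,o in L]
E
python3 - <<'E'
from h import *
s=cv2.imread('pics/scene0.png'); d=cv2.imread('pics/side0.png')
f=lambda im,x,y,w=100,h=75: cv2.resize(im[y:y+h,x:x+w],(400,300),interpolation=cv2.INTER_CUBIC)
cv2.imwrite('pics/crop.png',np.vstack([np.hstack([f(s,360,175),f(d,235,285)]),np.hstack([f(s,155,190),f(d,370,175)])]))
cs,cd=cam('scene'),cam('side')
for n,im,c in (('scene',s,cs),('side',d,cd)):
    hsv=cv2.cvtColor(im,cv2.COLOR_BGR2HSV)
    for nm,lo,hi in (('blue',(105,120,60),(125,255,255)),('wood',(5,110,60),(20,255,255))):
        m=cv2.inRange(hsv,lo,hi)
        for k in cv2.findContours(m,cv2.RETR_EXTERNAL,cv2.CHAIN_APPROX_NONE)[0]:
            if cv2.contourArea(k)<150: continue
            x,y,w,h=cv2.boundingRect(k); z=0.008 if nm=='blue' else .13
            p=plane(c,k.reshape(-1,2),z)[:,:2].astype(np.float32)
            e=cv2.fitEllipse(p)
            (cx,cy),r=cv2.minEnclosingCircle(p)
            print(n,nm,(x,y,w,h),'ell',np.round(e[0],4),np.round(e[1],3),'circ',round(cx,4),round(cy,4),round(r,4))
E
```

```text
scene blue (278, 230, 61, 57) ell [0.5225 0.0088] [0.152 0.161] circ 0.5292 0.0108 0.0874
scene blue (323, 178, 36, 30) ell [0.3225 0.1109] [0.099 0.102] circ 0.3231 0.1116 0.0526
scene wood (0, 389, 155, 27) ell [ 0.9033 -0.4803] [0.044 0.368] circ 0.9015 -0.4731 0.1573
scene wood (216, 317, 52, 41) ell [ 0.7869 -0.1472] [0.081 0.118] circ 0.7848 -0.1469 0.0611
scene wood (390, 187, 41, 34) ell [0.4639 0.2657] [0.099 0.102] circ 0.464 0.2654 0.0524
scene wood (62, 151, 48, 107) ell [ 0.4342 -0.5213] [0.069 0.341] circ 0.3995 -0.5245 0.1659
side blue (360, 320, 53, 42) ell [0.3277 0.1019] [0.103 0.108] circ 0.3273 0.1015 0.055
side blue (296, 253, 76, 50) ell [0.5145 0.0109] [0.157 0.164] circ 0.5214 0.0139 0.0885
side wood (251, 298, 59, 46) ell [0.454  0.2681] [0.101 0.107] circ 0.4545 0.2686 0.0544
side wood (455, 166, 106, 39) ell [ 0.31   -0.3645] [0.034 0.354] circ 0.2933 -0.3783 0.1286
side wood (278, 156, 41, 65) ell [ 0.6711 -0.065 ] [0.086 0.239] circ 0.6901 -0.0816 0.1339
side wood (467, 136, 91, 57) ell [ 0.3197 -0.4785] [0.15  0.301] circ 0.3276 -0.4788 0.1471
side wood (602, 106, 33, 64) ell [ 0.125  -0.8773] [0.016 0.521] circ 0.1283 -0.822 0.225
side wood (293, 63, 66, 96) ell [ 0.8817 -0.479 ] [0.185 0.568] circ 0.8742 -0.4894 0.3251
side wood (515, 0, 102, 93) ell [ 0.4801 -1.5985] [0.344 1.099] circ 0.4053 -1.6555 0.6055
```

View pics/crop.png

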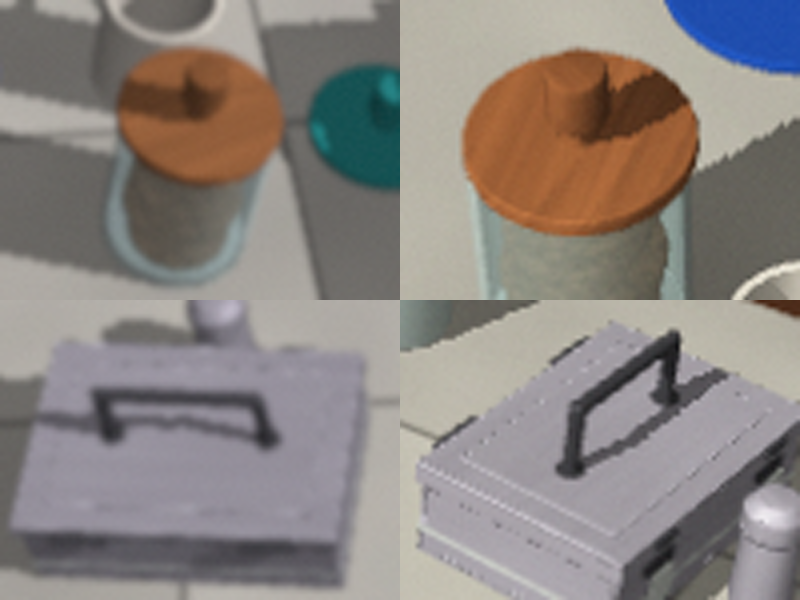

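The crop confirms it: the wooden lid on the glass jar has its knob top at scene (412,192) and side (279.5,302). The tin handle's bar ends are at scene (179,213) and (220.5,214.5), and side (439,184.5) and (414,202). The clips and salt shaker are on the robot's side, so the hinge is on the far side.

Run:
```python
from h import *
cs,cd=cam('scene'),cam('side')
for n,c in (('scene',cs),('side',cd)):
    im=cv2.imread(f'pics/{n}0.png'); hsv=cv2.cvtColor(im,cv2.COLOR_BGR2HSV)
    for nm,lo,hi,z,box in (('trivet',(105,120,60),(125,255,255),.004,dict(scene=(270,225,80,70),side=(290,245,90,65))),('lid',(5,110,50),(20,255,255),.125,dict(scene=(380,180,60,50),side=(245,290,70,60)))):
        x,y,w,h=box[n]; m=np.zeros(im.shape[:2],np.uint8); m[y:y+h,x:x+w]=cv2.inRange(hsv,lo,hi)[y:y+h,x:x+w]
        m=cv2.morphologyEx(m,cv2.MORPH_OPEN,cv2.getStructuringElement(cv2.MORPH_ELLIPSE,(17,17)))
        k=max(cv2.findContours(m,cv2.RETR_EXTERNAL,cv2.CHAIN_APPROX_NONE)[0],key=cv2.contourArea).reshape(-1,2)
        e=cv2.fitEllipse(plane(c,k,z)[:,:2].astype(np.float32)); print(n,nm,np.round(e[0],4),np.round(e[1],3))
T=lambda nm,a,b:print(nm,np.round(tri([cs,cd],[a,b])[0],4),np.round(tri([cs,cd],[a,b])[1],4))
T('knobtop',(412,192),(279.5,302))
T('bar y-',(179.3,213),(438.7,184.5)); T('bar y+',(220.5,214.5),(413.8,202))
T('lid corner front y-',(168.7,201.2),(478,207)) if 0 else None
print('scene lid corners z.066',np.round(plane(cs,[(168.7,201.2),(245.5,203),(158,247.5),(241,251)],.066),3).tolist())
print('side lid corners z.066',np.round(plane(cd,[(374.5,216),(422,180.5),(425,240)],.066),3).tolist())
print('bar plane z.11 scene',np.round(plane(cs,[(179.3,213),(220.5,214.5)],.11),4).tolist(),'side',np.round(plane(cd,[(438.7,184.5),(413.8,202)],.11),4).tolist())
for n,b,a in (('mug','scene',(401,175)),('salt','scene',(209,190)),('pens','scene',(243,320))): print(n,np.round(plane(cs,[a],.08),3))
```

```text
scene trivet [0.5182 0.0085] [0.154 0.155]
scene lid [0.4603 0.2667] [0.099 0.102]
side trivet [0.5151 0.0067] [0.158 0.16 ]
side lid [0.4572 0.2645] [0.101 0.108]
knobtop [0.4567 0.2654 0.1686] [0.002 0.002]
bar y- [ 0.4365 -0.3096  0.1079] [0.0021 0.0021]
bar y+ [ 0.4492 -0.2064  0.1097] [0.0026 0.0026]
scene lid corners z.066 [[0.367, -0.351, 0.066], [0.387, -0.148, 0.066], [0.51, -0.365, 0.066], [0.535, -0.158, 0.066]]
side lid corners z.066 [[0.522, -0.163, 0.066], [0.504, -0.365, 0.066], [0.384, -0.153, 0.066]]
bar plane z.11 scene [[0.4402, -0.3074, 0.11], [0.4518, -0.2045, 0.11]] side [[0.4349, -0.3097, 0.11], [0.4484, -0.2096, 0.11]]
mug [[0.331 0.272 0.08 ]]
salt [[ 0.348 -0.243  0.08 ]]
pens [[ 0.726 -0.15   0.08 ]]
```

The measurements:

| Item | Position (x, y) | Note |
|---|---|---|
| Jar lid | (0.458, 0.265) | |
| Trivet | (0.517, 0.008) | |
| Tin centre | (0.444, −0.258) | yaw about −0.11 rad |

I'll go over to the tin side first, turning the fingers to close along the tin's x.

Emit:
{"fn": "send_rows", "kwargs": {"steps": [{"translation": [0.07, -0.055, -0.133], "rotation": [0, 0, -0.08], "jaw": 1}, {"translation": [0.14, -0.11, -0.133], "rotation": [0, 0, -0.16], "jaw": 1}, {"translation": [0.21, -0.165, -0.133], "rotation": [0, 0, -0.24], "jaw": 1}, {"translation": [0.28, -0.22, -0.133], "rotation": [0, 0, -0.32], "jaw": 1}, {"translation": [0.35, -0.275, -0.133], "rotation": [0, 0, -0.4], "jaw": 1}, {"translation": [0.42, -0.33, -0.133], "rotation": [0, 0, -0.48], "jaw": 1}, {"translation": [0.49, -0.385, -0.133], "rotation": [0, 0, -0.56], "jaw": 1}, {"translation": [0.56, -0.44, -0.133], "rotation": [0, 0, -0.64], "jaw": 1}, {"translation": [0.63, -0.495, -0.133], "rotation": [0, 0, -0.72], "jaw": 1}, {"translation": [0.7, -0.548, -0.133], "rotation": [0, 0, -0.789], "jaw": 1}, {"translation": [0.7, -0.548, -0.133], "rotation": [0, 0, -0.789], "jaw": 1}, {"translation": [0.7, -0.548, -0.133], "rotation": [0, 0, -0.789], "jaw": 1}, {"translation": [0.7, -0.548, -0.133], "rotation": [0, 0, -0.789], "jaw": 1}, {"translation": [0.7, -0.548, -0.133], "rotation": [0, 0, -0.789], "jaw": 1}]}}

```text
time: 1.5
eef_pos: [0.4797, -0.2215, 0.2768]
tcp_rot: [0.745, 0.667, -0.001, -0.0]
wrist_force: [-0.4, -0.7, -0.1]
grip_width: 0.0851
grip_force: 0.0
```

```bash
cat >> h.py <<'E'
from scipy.spatial.transform import Rotation as Ro
def go(p,yaw_y=None):
    o=arm.observe(); R=Ro.from_quat(o['tcp_rot']).as_matrix()
    print('t',round(o['time'],2),'tcp',np.round(o['eef_pos'],4),'toolY yaw',round(np.degrees(np.arctan2(R[1,1],R[0,1])),2),'Z',np.round(R[:,2],4),'q',np.round(o['joint_positions'],2),'F',np.round(o['wrist_force'],1),'grip',round(o['grip_width'],4),round(o['grip_force'],1))
    for q in np.atleast_2d(p): print('  shift',np.round(R.T@(q-o['eef_pos'])/.6,4))
    return R,o
E
python3 - <<'E'
from h import *
cv2.imwrite('pics/w1.png',arm.get_image('wrist'))
go([[.4585,.265,.27],[.4585,.265,.137],[.444,-.258,.27]])
E
```

```text
t 1.55 tcp [ 0.4794 -0.2222  0.2768] toolY yaw -6.36 Z [-1.3e-03 -6.0e-04 -1.0e+00] q [ 0.91  0.06 -0.55  1.61  0.03  1.48  0.25] F [-0.  -0.4 -0.5] grip 0.0855 0.0
  shift [ 0.8031 -0.1246  0.0109]
  shift [ 0.8033 -0.1243  0.2325]
  shift [-0.0658 -0.052   0.0114]
```

Emit:
{"fn": "send_rows", "kwargs": {"steps": [{"translation": [0.07, -0.011, 0.01], "rotation": [0, 0, 0], "jaw": 1}, {"translation": [0.14, -0.022, 0.01], "rotation": [0, 0, 0], "jaw": 1}, {"translation": [0.21, -0.033, 0.01], "rotation": [0, 0, 0], "jaw": 1}, {"translation": [0.28, -0.044, 0.01], "rotation": [0, 0, 0], "jaw": 1}, {"translation": [0.35, -0.055, 0.01], "rotation": [0, 0, 0], "jaw": 1}, {"translation": [0.42, -0.066, 0.01], "rotation": [0, 0, 0], "jaw": 1}, {"translation": [0.49, -0.077, 0.01], "rotation": [0, 0, 0], "jaw": 1}, {"translation": [0.56, -0.088, 0.01], "rotation": [0, 0, 0], "jaw": 1}, {"translation": [0.63, -0.099, 0.01], "rotation": [0, 0, 0], "jaw": 1}, {"translation": [0.7, -0.11, 0.01], "rotation": [0, 0, 0], "jaw": 1}, {"translation": [0.76, -0.12, 0.01], "rotation": [0, 0, 0], "jaw": 1}, {"translation": [0.803, -0.125, 0.01], "rotation": [0, 0, 0], "jaw": 1}, {"translation": [0.803, -0.125, 0.01], "rotation": [0, 0, 0], "jaw": 1}, {"translation": [0.803, -0.125, 0.01], "rotation": [0, 0, 0], "jaw": 1}, {"translation": [0.803, -0.125, 0.01], "rotation": [0, 0, 0], "jaw": 1}]}}

```text
time: 3.05
eef_pos: [0.4591, 0.2644, 0.2708]
tcp_rot: [0.746, 0.666, -0.001, 0.001]
wrist_force: [-0.1, -0.2, 0.2]
grip_width: 0.0854
grip_force: 0.0
```

Run:
```python
from h import *
c=cam('wrist'); im=arm.get_image('wrist'); w1=cv2.imread('pics/w1.png')
go([.4585,.265,.137])
print('predicted knob top centre',proj(c,[[.4585,.265,.17]]),'flange',proj(c,[[.4585,.265,.13]]))
hsv=cv2.cvtColor(im,cv2.COLOR_BGR2HSV); m=cv2.inRange(hsv,(5,110,50),(20,255,255))
k=max(cv2.findContours(m,cv2.RETR_EXTERNAL,cv2.CHAIN_APPROX_NONE)[0],key=cv2.contourArea).reshape(-1,2)
e=cv2.fitEllipse(plane(c,k,.125)[:,:2].astype(np.float32)); print(np.round(e[0],4),np.round(e[1],3))
cv2.imwrite('pics/w2.png',np.vstack([cv2.resize(im,(400,300)),cv2.resize(w1,(400,300))]))
```

```text
t 3.1 tcp [0.459  0.2645 0.271 ] toolY yaw -6.41 Z [ 1.0e-04 -1.5e-03 -1.0e+00] q [ 0.43  0.13 -1.08  1.6   0.12  1.48 -0.77] F [-0.4  0.4  0.1] grip 0.0855 0.0
  shift [ 0.001  -0.001   0.2233]
predicted knob top centre [[314.63542144 224.1595653 ]] flange [[314.72343494 209.34175497]]
[0.4578 0.2647] [0.103 0.104]
```

View pics/w2.png

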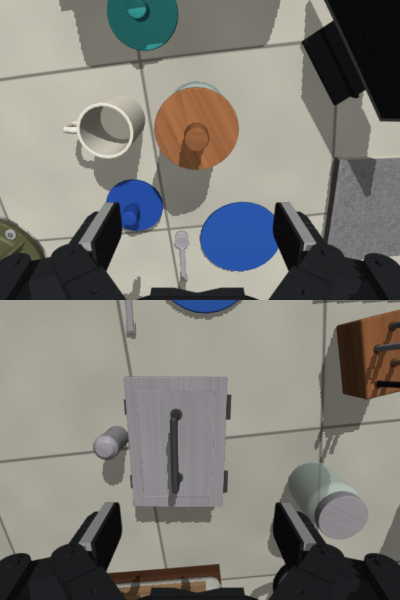

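The wrist picture shows the knob at about (197,134) of the half-size frame, as predicted, and it puts the lid at (0.458, 0.265). I'll descend and grip.

Emit:
{"fn": "send_rows", "kwargs": {"steps": [{"translation": [-0.001, 0, 0.03], "rotation": [0, 0, 0], "jaw": 1}, {"translation": [-0.001, 0, 0.07], "rotation": [0, 0, 0], "jaw": 1}, {"translation": [-0.001, 0, 0.11], "rotation": [0, 0, 0], "jaw": 1}, {"translation": [-0.001, 0, 0.14], "rotation": [0, 0, 0], "jaw": 1}, {"translation": [-0.001, 0, 0.17], "rotation": [0, 0, 0], "jaw": 1}, {"translation": [-0.001, 0, 0.19], "rotation": [0, 0, 0], "jaw": 1}, {"translation": [-0.001, 0, 0.21], "rotation": [0, 0, 0], "jaw": 1}, {"translation": [-0.001, 0, 0.223], "rotation": [0, 0, 0], "jaw": 1}, {"translation": [-0.001, 0, 0.223], "rotation": [0, 0, 0], "jaw": 1}, {"translation": [-0.001, 0, 0.223], "rotation": [0, 0, 0], "jaw": 0.6}, {"translation": [-0.001, 0, 0.223], "rotation": [0, 0, 0], "jaw": 0.45}, {"translation": [-0.001, 0, 0.223], "rotation": [0, 0, 0], "jaw": 0.4}, {"translation": [-0.001, 0, 0.223], "rotation": [0, 0, 0], "jaw": 0.35}, {"translation": [-0.001, 0, 0.223], "rotation": [0, 0, 0], "jaw": 0.3}, {"translation": [-0.001, 0, 0.223], "rotation": [0, 0, 0], "jaw": 0.2}, {"translation": [-0.001, 0, 0.223], "rotation": [0, 0, 0], "jaw": 0.1}, {"translation": [-0.001, 0, 0.223], "rotation": [0, 0, 0], "jaw": 0}, {"translation": [-0.001, 0, 0.223], "rotation": [0, 0, 0], "jaw": 0}, {"translation": [-0.001, 0, 0.223], "rotation": [0, 0, 0], "jaw": 0}, {"translation": [-0.001, 0, 0.223], "rotation": [0, 0, 0], "jaw": 0}]}}

```text
time: 5.1
eef_pos: [0.4579, 0.2665, 0.1373]
tcp_rot: [0.744, 0.668, -0.0, -0.0]
wrist_force: [0.3, 0.5, 0.1]
grip_width: 0.0006
grip_force: 0.0
```

Run:
```python
from h import *
go([.458,.265,.24])
```

```text
t 5.1 tcp [0.4579 0.2665 0.1373] toolY yaw -6.17 Z [-1.e-04 -1.e-04 -1.e+00] q [ 0.37  0.24 -1.06  1.8   0.22  1.23 -0.86] F [0.3 0.5 0.1] grip 0.0006 0.0
  shift [-0.0024  0.0004 -0.1711]
```

The fingers closed on nothing, so I'll look.

Run:
```python
from h import *
w=arm.get_image('wrist');d=arm.get_image('side');s=arm.get_image('scene')
f=lambda im,x,y,w=160,h=120: cv2.resize(im[y:y+h,x:x+w],(400,300),interpolation=cv2.INTER_CUBIC)
for n in ('side','scene'): print(n, proj(cam(n),[arm.observe()['eef_pos']]))
cv2.imwrite('pics/look.png',np.vstack([np.hstack([f(s,330,130),f(d,200,240)]),np.hstack([cv2.resize(w,(400,300)),cv2.resize(d,(400,300))])]))
```

```text
side [[278.32188307 315.19047593]]
scene [[409.83544806 199.68954331]]
```

View pics/look.png

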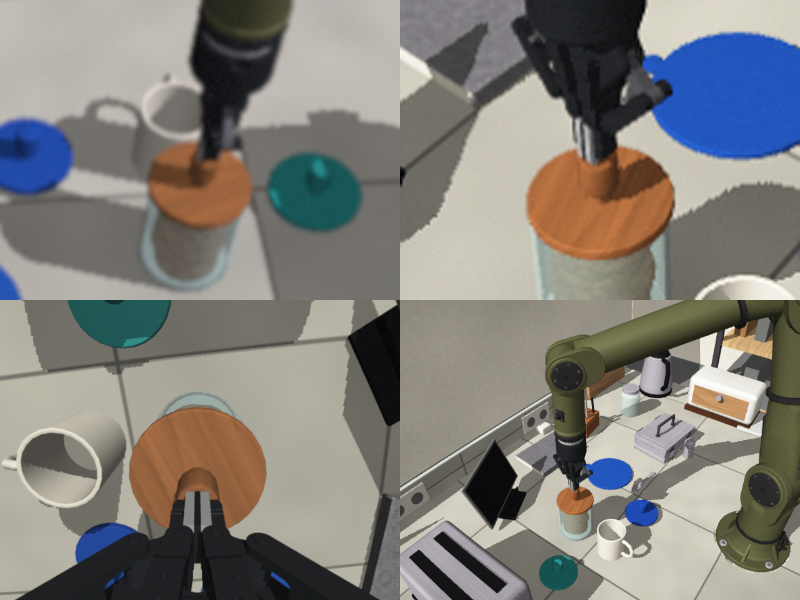

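Run:
```python
from h import *
o=arm.observe(); p=o['eef_pos']
cw=cam('wrist'); print('wrist proj tcp',proj(cw,[p, p+[0,0,.019],p+[0,0,.033]]),'wrist cam pos',-cw['R'].T@cw['t'])
print(tri([cam('scene'),cam('side')],[(412,192),(277,304)]))
for n in('scene','side'): print(n,proj(cam(n),[p,p+[0,0,.033],[.458,.265,.17]]))
d=arm.get_image('side');s=arm.get_image('scene');w=arm.get_image('wrist')
f=lambda im,x,y,w=50,h=75: cv2.resize(im[y:y+h,x:x+w],(400,600),interpolation=cv2.INTER_CUBIC)
cv2.imwrite('pics/look2.png',np.hstack([f(s,387,160),f(d,255,260)]))
```

```text
wrist proj tcp [[315.64170791 288.31798008]
 [315.66283846 307.8723607 ]
 [315.68135819 325.0242669 ]] wrist cam pos [0.4666821  0.34813365 0.31440856]
(array([0.4571986 , 0.26784038, 0.16673496]), [np.float64(0.0005648685491488057), np.float64(0.0005648685491487113)])
scene [[409.83544806 199.68954331]
 [411.92793323 191.46134162]
 [411.30831861 191.61589148]]
side [[278.32188307 315.19047593]
 [277.39071497 301.74131765]
 [277.90631624 301.365604  ]]
```

View pics/look2.png

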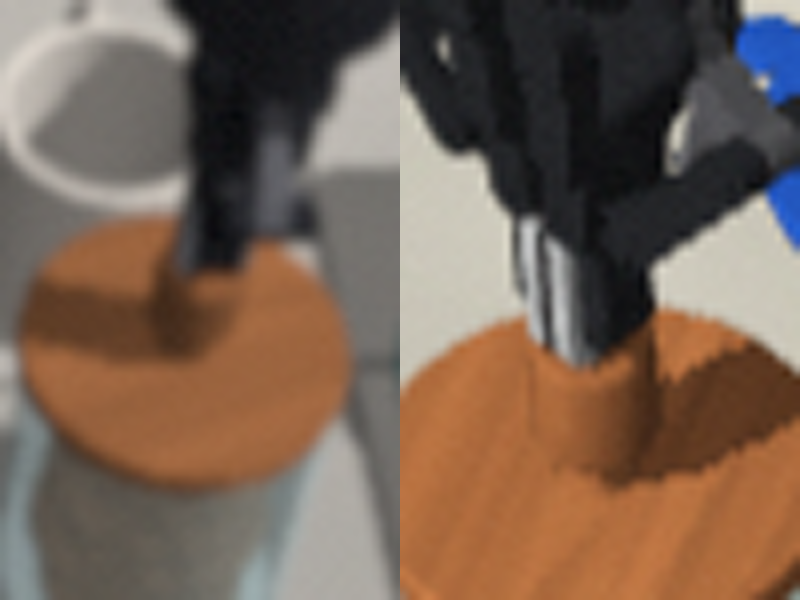

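Side (277,304) and scene (412,192) triangulate the shut fingertips to z≈0.167, just above the knob top, while the state reports TCP z=0.137. I'll raise the arm and measure this offset in free space.

Emit:
{"fn": "send_rows", "kwargs": {"steps": [{"translation": [0, 0, -0.03], "rotation": [0, 0, 0], "jaw": 0}, {"translation": [0, 0, -0.07], "rotation": [0, 0, 0], "jaw": 0}, {"translation": [0, 0, -0.11], "rotation": [0, 0, 0], "jaw": 0}, {"translation": [0, 0, -0.15], "rotation": [0, 0, 0], "jaw": 0}, {"translation": [0, 0, -0.17], "rotation": [0, 0, 0], "jaw": 0}, {"translation": [0, 0, -0.17], "rotation": [0, 0, 0], "jaw": 0}, {"translation": [0, 0, -0.17], "rotation": [0, 0, 0], "jaw": 0}]}}

```text
time: 6.1
eef_pos: [0.4576, 0.2661, 0.2385]
tcp_rot: [0.744, 0.668, -0.001, -0.0]
wrist_force: [0.2, -0.3, -0.0]
grip_width: -0.0
grip_force: 0.0
```

Run:
```python
from h import *
go([.458,.265,.137]); p=arm.observe()['eef_pos']
out=[]
ims={n:arm.get_image(n) for n in('scene','side','wrist')}
for n,r in (('scene',25),('side',25),('wrist',60)):
    q=proj(cam(n),[p,p+[0,0,.03]]); print(n,q.round(1).tolist())
    x,y=(q[0]-[r,1.5*r]).round().astype(int); im=ims[n][y:y+3*r,x:x+2*r].copy(); print('origin',x,y)
    im=cv2.resize(im,(260,390),interpolation=cv2.INTER_CUBIC); k=260/(2*r)
    for u,col in zip(q,((0,0,255),(0,255,0))): cv2.circle(im,tuple(((u-[x,y])*k).astype(int)),3,col,-1)
    out.append(im)
cv2.imwrite('pics/tips.png',np.hstack(out))
```

```text
t 6.1 tcp [0.4576 0.2661 0.2385] toolY yaw -6.17 Z [-8.e-04 -7.e-04 -1.e+00] q [ 0.42  0.15 -1.08  1.66  0.13  1.42 -0.78] F [ 0.2 -0.3 -0. ] grip -0.0 0.0
  shift [-0.0017  0.0009  0.1692]
scene [[416.4, 173.2], [418.6, 164.6]]
origin 391 136
side [[275.6, 271.9], [274.7, 257.9]]
origin 251 234
wrist [[316.4, 288.4], [316.4, 321.4]]
origin 256 198
```

View pics/tips.png

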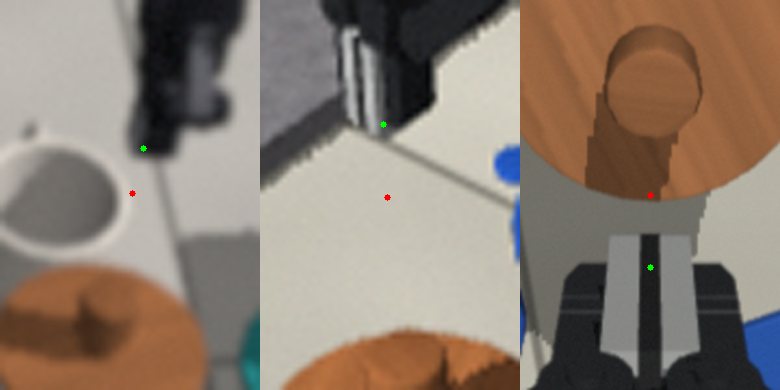

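The shut tips sit about 31–33 mm above the reported TCP in all three views: red marks the reported point and green is 30 mm up. With no contact at the knob top, the offset is ~33 mm. So I'll grip at a reported z of 0.106.

Emit:
{"fn": "send_rows", "kwargs": {"steps": [{"translation": [-0.002, 0.001, 0], "rotation": [0, 0, 0], "jaw": 1}, {"translation": [-0.002, 0.001, 0], "rotation": [0, 0, 0], "jaw": 1}, {"translation": [-0.002, 0.001, 0], "rotation": [0, 0, 0], "jaw": 1}, {"translation": [-0.002, 0.001, 0], "rotation": [0, 0, 0], "jaw": 1}, {"translation": [-0.002, 0.001, 0], "rotation": [0, 0, 0], "jaw": 1}, {"translation": [-0.002, 0.001, 0.03], "rotation": [0, 0, 0], "jaw": 1}, {"translation": [-0.002, 0.001, 0.06], "rotation": [0, 0, 0], "jaw": 1}, {"translation": [-0.002, 0.001, 0.09], "rotation": [0, 0, 0], "jaw": 1}, {"translation": [-0.002, 0.001, 0.12], "rotation": [0, 0, 0], "jaw": 1}, {"translation": [-0.002, 0.001, 0.15], "rotation": [0, 0, 0], "jaw": 1}, {"translation": [-0.002, 0.001, 0.17], "rotation": [0, 0, 0], "jaw": 1}, {"translation": [-0.002, 0.001, 0.19], "rotation": [0, 0, 0], "jaw": 1}, {"translation": [-0.002, 0.001, 0.2], "rotation": [0, 0, 0], "jaw": 1}, {"translation": [-0.002, 0.001, 0.21], "rotation": [0, 0, 0], "jaw": 1}, {"translation": [-0.002, 0.001, 0.22], "rotation": [0, 0, 0], "jaw": 1}, {"translation": [-0.002, 0.001, 0.22], "rotation": [0, 0, 0], "jaw": 1}, {"translation": [-0.002, 0.001, 0.22], "rotation": [0, 0, 0], "jaw": 1}]}}

```text
time: 7.95
eef_pos: [0.4585, 0.2654, 0.1076]
tcp_rot: [0.744, 0.668, 0.0, 0.0]
wrist_force: [-0.7, 1.2, -0.3]
grip_width: 0.0854
grip_force: 0.0
```

Emit:
{"fn": "send_rows", "kwargs": {"steps": [{"translation": [0, 0, 0], "rotation": [0, 0, 0], "jaw": 0.6}, {"translation": [0, 0, 0], "rotation": [0, 0, 0], "jaw": 0.5}, {"translation": [0, 0, 0], "rotation": [0, 0, 0], "jaw": 0.45}, {"translation": [0, 0, 0], "rotation": [0, 0, 0], "jaw": 0.4}, {"translation": [0, 0, 0], "rotation": [0, 0, 0], "jaw": 0.35}, {"translation": [0, 0, 0], "rotation": [0, 0, 0], "jaw": 0.3}, {"translation": [0, 0, 0], "rotation": [0, 0, 0], "jaw": 0.2}, {"translation": [0, 0, 0], "rotation": [0, 0, 0], "jaw": 0.1}, {"translation": [0, 0, 0], "rotation": [0, 0, 0], "jaw": 0}, {"translation": [0, 0, 0], "rotation": [0, 0, 0], "jaw": 0}, {"translation": [0, 0, 0], "rotation": [0, 0, 0], "jaw": 0}]}}

```text
time: 9.05
eef_pos: [0.4585, 0.2653, 0.1076]
tcp_rot: [0.744, 0.668, 0.0, 0.0]
wrist_force: [-0.5, -0.5, 5.5]
grip_width: 0.0265
grip_force: 58.8
```

Run:
```python
from h import *
go([.458,.265,.17])
```

```text
t 9.05 tcp [0.4585 0.2653 0.1076] toolY yaw -6.16 Z [ 2.e-04 -1.e-04 -1.e+00] q [ 0.35  0.27 -1.04  1.83  0.26  1.18 -0.88] F [-0.5 -0.5  5.5] grip 0.0265 58.8
  shift [-0.0006 -0.0007 -0.1039]
```

The knob is held, with a 26.5 mm opening at 59 N. I'll lift slowly, then carry it over the trivet.

Emit:
{"fn": "send_rows", "kwargs": {"steps": [{"translation": [0, 0, -0.01], "rotation": [0, 0, 0], "jaw": 0}, {"translation": [0, 0, -0.02], "rotation": [0, 0, 0], "jaw": 0}, {"translation": [0, 0, -0.03], "rotation": [0, 0, 0], "jaw": 0}, {"translation": [0, 0, -0.045], "rotation": [0, 0, 0], "jaw": 0}, {"translation": [0, 0, -0.06], "rotation": [0, 0, 0], "jaw": 0}, {"translation": [0, 0, -0.08], "rotation": [0, 0, 0], "jaw": 0}, {"translation": [0, 0, -0.1], "rotation": [0, 0, 0], "jaw": 0}, {"translation": [0, 0, -0.12], "rotation": [0, 0, 0], "jaw": 0}, {"translation": [0, 0, -0.14], "rotation": [0, 0, 0], "jaw": 0}, {"translation": [0, 0, -0.15], "rotation": [0, 0, 0], "jaw": 0}, {"translation": [0, 0, -0.15], "rotation": [0, 0, 0], "jaw": 0}]}}

```text
time: 10.15
eef_pos: [0.4589, 0.2656, 0.1985]
tcp_rot: [0.744, 0.668, 0.001, 0.0]
wrist_force: [-0.9, -0.5, -2.0]
grip_width: 0.0263
grip_force: 59.0
```

Emit:
{"fn": "send_rows", "kwargs": {"steps": [{"translation": [-0.02, 0.007, 0], "rotation": [0, 0, 0], "jaw": 0}, {"translation": [-0.05, 0.017, 0], "rotation": [0, 0, 0], "jaw": 0}, {"translation": [-0.09, 0.031, 0], "rotation": [0, 0, 0], "jaw": 0}, {"translation": [-0.13, 0.045, 0], "rotation": [0, 0, 0], "jaw": 0}, {"translation": [-0.17, 0.058, 0], "rotation": [0, 0, 0], "jaw": 0}, {"translation": [-0.21, 0.072, 0], "rotation": [0, 0, 0], "jaw": 0}, {"translation": [-0.25, 0.086, 0], "rotation": [0, 0, 0], "jaw": 0}, {"translation": [-0.29, 0.1, 0], "rotation": [0, 0, 0], "jaw": 0}, {"translation": [-0.33, 0.114, 0], "rotation": [0, 0, 0], "jaw": 0}, {"translation": [-0.37, 0.127, 0], "rotation": [0, 0, 0], "jaw": 0}, {"translation": [-0.395, 0.136, 0], "rotation": [0, 0, 0], "jaw": 0}, {"translation": [-0.41, 0.141, 0], "rotation": [0, 0, 0], "jaw": 0}, {"translation": [-0.416, 0.143, 0], "rotation": [0, 0, 0], "jaw": 0}, {"translation": [-0.416, 0.143, 0], "rotation": [0, 0, 0], "jaw": 0}, {"translation": [-0.416, 0.143, 0.04], "rotation": [0, 0, 0], "jaw": 0}, {"translation": [-0.416, 0.143, 0.08], "rotation": [0, 0, 0], "jaw": 0}, {"translation": [-0.416, 0.143, 0.12], "rotation": [0, 0, 0], "jaw": 0}, {"translation": [-0.416, 0.143, 0.15], "rotation": [0, 0, 0], "jaw": 0}, {"translation": [-0.416, 0.143, 0.15], "rotation": [0, 0, 0], "jaw": 0}]}}

```text
time: 12.05
eef_pos: [0.5145, 0.0093, 0.1051]
tcp_rot: [0.743, 0.669, -0.001, -0.002]
wrist_force: [-0.1, 0.3, -1.4]
grip_width: 0.0264
grip_force: 59.2
```

Run:
```python
from h import *
go([.517,.0078,.01]); o=arm.observe(); zl=o['eef_pos'][2]-.1076+.110
print('lid origin z expected',zl)
for n in ('scene','side'):
    im=arm.get_image(n); c=cam(n); hsv=cv2.cvtColor(im,cv2.COLOR_BGR2HSV)
    u=proj(c,[[.517,.008,zl+.015]])[0].astype(int); m=np.zeros(im.shape[:2],np.uint8)
    sl=np.s_[u[1]-45:u[1]+45,u[0]-60:u[0]+60]; m[sl]=cv2.inRange(hsv,(5,110,50),(20,255,255))[sl]
    k=max(cv2.findContours(m,cv2.RETR_EXTERNAL,cv2.CHAIN_APPROX_NONE)[0],key=cv2.contourArea).reshape(-1,2)
    e=cv2.fitEllipse(cv2.convexHull(plane(c,k,zl+.015)[:,:2].astype(np.float32))); print(n,np.round(e[0],4),np.round(e[1],3))
    cv2.imwrite(f'pics/t_{n}.png',im)
s=cv2.imread('pics/t_scene.png');d=cv2.imread('pics/t_side.png')
f=lambda im,x,y: cv2.resize(im[y:y+150,x:x+200],(400,300))
cv2.imwrite('pics/t.png',np.vstack([np.hstack([f(s,210,180),f(d,240,180)]),np.hstack([f(s,330,130),f(d,180,240)])]))
```

```text
t 12.05 tcp [0.5145 0.0093 0.1051] toolY yaw -6.03 Z [-0.0049  0.0012 -1.    ] q [ 0.74  0.19 -0.88  1.87  0.16  1.16 -0.3 ] F [-0.1  0.3 -1.4] grip 0.0264 59.2
  shift [-0.0022  0.0052  0.1585]
lid origin z expected 0.10753342936329928
scene [0.5167 0.0111] [0.099 0.101]
side [0.5193 0.0036] [0.101 0.126]
```

View pics/t.png

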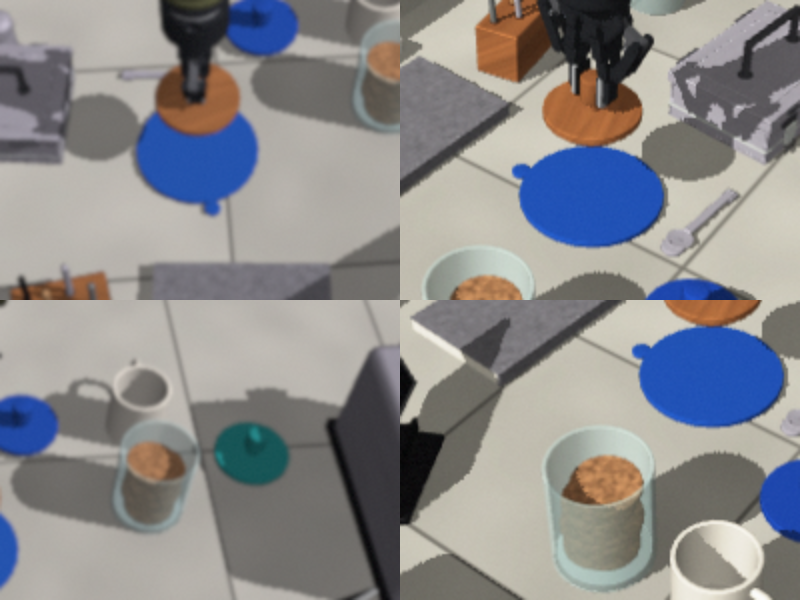

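The lid hangs level over the trivet, the jar is open and unmoved, and all the look-alikes are untouched. I'll lower it to just above the trivet and check.

Emit:
{"fn": "send_rows", "kwargs": {"steps": [{"translation": [-0.001, 0, 0.02], "rotation": [0, 0, 0], "jaw": 0}, {"translation": [-0.001, 0, 0.05], "rotation": [0, 0, 0], "jaw": 0}, {"translation": [-0.001, 0, 0.08], "rotation": [0, 0, 0], "jaw": 0}, {"translation": [-0.001, 0, 0.105], "rotation": [0, 0, 0], "jaw": 0}, {"translation": [-0.001, 0, 0.125], "rotation": [0, 0, 0], "jaw": 0}, {"translation": [-0.001, 0, 0.14], "rotation": [0, 0, 0], "jaw": 0}, {"translation": [-0.001, 0, 0.15], "rotation": [0, 0, 0], "jaw": 0}, {"translation": [-0.001, 0, 0.155], "rotation": [0, 0, 0], "jaw": 0}, {"translation": [-0.001, 0, 0.155], "rotation": [0, 0, 0], "jaw": 0}, {"translation": [-0.001, 0, 0.155], "rotation": [0, 0, 0], "jaw": 0}]}}

```text
time: 13.15
eef_pos: [0.5173, 0.0073, 0.0148]
tcp_rot: [0.744, 0.668, 0.0, 0.0]
wrist_force: [1.0, -0.5, -1.7]
grip_width: 0.0265
grip_force: 59.2
```

Run:
```python
from h import *
go([.516,.0068,.0056])
zl=arm.observe()['eef_pos'][2]-.1076+.110; print(zl)
for n in ('scene','side'):
    im=arm.get_image(n); c=cam(n); hsv=cv2.cvtColor(im,cv2.COLOR_BGR2HSV)
    u=proj(c,[[.517,.008,zl+.015]])[0].astype(int); sl=np.s_[u[1]-55:u[1]+55,u[0]-60:u[0]+60]
    for nm,lo,hi,z in (('lid',(5,110,50),(20,255,255),zl+.015),('trivet',(105,100,40),(125,255,255),.004)):
        m=np.zeros(im.shape[:2],np.uint8); m[sl]=cv2.inRange(hsv,lo,hi)[sl]
        if nm=='lid': m=cv2.morphologyEx(m,cv2.MORPH_OPEN,np.ones((5,5),np.uint8))
        k=max(cv2.findContours(m,cv2.RETR_EXTERNAL,cv2.CHAIN_APPROX_NONE)[0],key=cv2.contourArea).reshape(-1,2)
        e=cv2.fitEllipse(cv2.convexHull(plane(c,k,z)[:,:2].astype(np.float32))); print(n,nm,np.round(e[0],4),np.round(e[1],3))
```

```text
t 13.15 tcp [0.5173 0.0073 0.0148] toolY yaw -6.16 Z [ 8.e-04 -2.e-04 -1.e+00] q [ 0.68  0.32 -0.84  1.95  0.29  0.99 -0.4 ] F [ 1.  -0.5 -1.7] grip 0.0265 59.2
  shift [-0.001  -0.002   0.0154]
0.017227514099157973
scene lid [0.5203 0.0083] [0.098 0.1  ]
scene trivet [0.5232 0.01  ] [0.154 0.174]
side lid [0.5172 0.0046] [0.1   0.117]
side trivet [0.5215 0.0067] [0.163 0.176]
```

Emit:
{"fn": "send_rows", "kwargs": {"steps": [{"translation": [0, -0.003, 0.003], "rotation": [0, 0, 0], "jaw": 0}, {"translation": [0, -0.003, 0.006], "rotation": [0, 0, 0], "jaw": 0}, {"translation": [0, -0.003, 0.009], "rotation": [0, 0, 0], "jaw": 0}, {"translation": [0, -0.003, 0.011], "rotation": [0, 0, 0], "jaw": 0}, {"translation": [0, -0.003, 0.013], "rotation": [0, 0, 0], "jaw": 0}, {"translation": [0, -0.003, 0.014], "rotation": [0, 0, 0], "jaw": 0}, {"translation": [0, -0.003, 0.014], "rotation": [0, 0, 0], "jaw": 0}]}}

```text
time: 13.95
eef_pos: [0.5149, 0.0075, 0.0059]
tcp_rot: [0.744, 0.668, -0.0, -0.0]
wrist_force: [-0.1, -0.3, -1.4]
grip_width: 0.0264
grip_force: 59.2
```

Emit:
{"fn": "send_rows", "kwargs": {"steps": [{"translation": [0, 0, 0.001], "rotation": [0, 0, 0], "jaw": 0}, {"translation": [0, 0, 0.002], "rotation": [0, 0, 0], "jaw": 0}, {"translation": [0, 0, 0.002], "rotation": [0, 0, 0], "jaw": 0}]}}

```text
time: 14.25
eef_pos: [0.5151, 0.0075, 0.0056]
tcp_rot: [0.744, 0.668, -0.0, 0.0]
wrist_force: [-2.3, 0.1, 5.7]
grip_width: 0.0262
grip_force: 60.1
```

There is contact at 5.7 N, so the lid is seated. I'll release gently and rise.

Emit:
{"fn": "send_rows", "kwargs": {"steps": [{"translation": [0, 0, 0], "rotation": [0, 0, 0], "jaw": 0.3}, {"translation": [0, 0, 0], "rotation": [0, 0, 0], "jaw": 0.36}, {"translation": [0, 0, 0], "rotation": [0, 0, 0], "jaw": 0.45}, {"translation": [0, 0, 0], "rotation": [0, 0, 0], "jaw": 0.6}, {"translation": [0, 0, 0], "rotation": [0, 0, 0], "jaw": 0.8}, {"translation": [0, 0, 0], "rotation": [0, 0, 0], "jaw": 0.8}, {"translation": [0, 0, 0], "rotation": [0, 0, 0], "jaw": 0.8}, {"translation": [0, 0, -0.02], "rotation": [0, 0, 0], "jaw": 0.8}, {"translation": [0, 0, -0.06], "rotation": [0, 0, 0], "jaw": 0.8}, {"translation": [0, 0, -0.12], "rotation": [0, 0, 0], "jaw": 0.8}, {"translation": [0, 0, -0.18], "rotation": [0, 0, 0], "jaw": 0.8}, {"translation": [0, 0, -0.24], "rotation": [0, 0, 0], "jaw": 0.8}, {"translation": [0, 0, -0.3], "rotation": [0, 0, 0], "jaw": 0.8}, {"translation": [0, 0, -0.3], "rotation": [0, 0, 0], "jaw": 0.8}, {"translation": [0, 0, -0.3], "rotation": [0, 0, 0], "jaw": 0.8}]}}

```text
time: 15.75
eef_pos: [0.5156, 0.0075, 0.186]
tcp_rot: [0.744, 0.668, 0.0, 0.001]
wrist_force: [0.6, -0.1, 0.3]
grip_width: 0.0683
grip_force: 0.0
```

Run:
```python
from h import *
go([[.444,-.258,.19],[.444,-.258,.065]])
for n in ('scene','side'):
    im=arm.get_image(n); c=cam(n); hsv=cv2.cvtColor(im,cv2.COLOR_BGR2HSV)
    u=proj(c,[[.517,.008,.03]])[0].astype(int); sl=np.s_[u[1]-40:u[1]+40,u[0]-45:u[0]+45]
    m=np.zeros(im.shape[:2],np.uint8); m[sl]=cv2.inRange(hsv,(5,110,50),(20,255,255))[sl]
    m=cv2.morphologyEx(m,cv2.MORPH_OPEN,cv2.getStructuringElement(cv2.MORPH_ELLIPSE,(13,13)))
    k=max(cv2.findContours(m,cv2.RETR_EXTERNAL,cv2.CHAIN_APPROX_NONE)[0],key=cv2.contourArea).reshape(-1,2)
    e=cv2.fitEllipse(cv2.convexHull(plane(c,k,.023)[:,:2].astype(np.float32))); print(n,np.round(e[0],4),np.round(e[1],3))
    # dark handle pixels in tin region, as measure of bar
s=arm.get_image('scene');d=arm.get_image('side')
f=lambda im,x,y: cv2.resize(im[y:y+150,x:x+200],(400,300))
cv2.imwrite('pics/p.png',np.vstack([np.hstack([f(s,210,180),f(d,240,180)]),np.hstack([f(s,120,160),f(d,330,120)])]))
```

```text
t 15.75 tcp [0.5156 0.0075 0.186 ] toolY yaw -6.16 Z [ 0.0022 -0.0011 -1.    ] q [ 0.79  0.1  -0.9   1.77  0.08  1.3  -0.24] F [ 0.6 -0.1  0.3] grip 0.0683 0.0
  shift [-0.4528 -0.0711 -0.0064]
  shift [-0.4526 -0.0716  0.202 ]
scene [0.5172 0.0084] [0.099 0.101]
side [0.5148 0.0056] [0.1   0.114]
```

View pics/p.png

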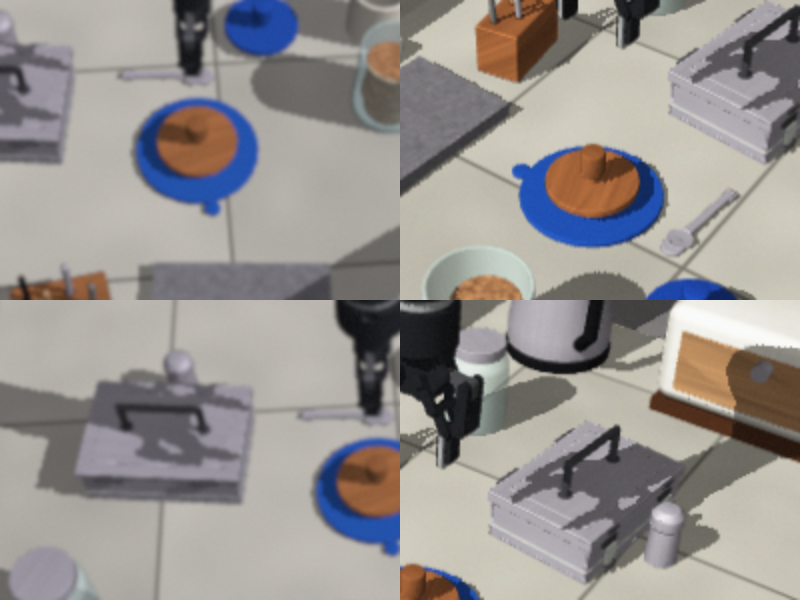

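The lid sits centred and level on the trivet: scene view (0.517, 0.008) against the trivet at (0.518, 0.0085). Now to the tin handle.

Emit:
{"fn": "send_rows", "kwargs": {"steps": [{"translation": [-0.04, -0.006, -0.01], "rotation": [0, 0, 0], "jaw": 0.8}, {"translation": [-0.1, -0.016, -0.01], "rotation": [0, 0, 0], "jaw": 0.8}, {"translation": [-0.16, -0.025, -0.01], "rotation": [0, 0, 0], "jaw": 0.8}, {"translation": [-0.22, -0.035, -0.01], "rotation": [0, 0, 0], "jaw": 0.8}, {"translation": [-0.28, -0.044, -0.01], "rotation": [0, 0, 0], "jaw": 0.8}, {"translation": [-0.34, -0.054, -0.01], "rotation": [0, 0, 0], "jaw": 0.8}, {"translation": [-0.4, -0.063, -0.01], "rotation": [0, 0, 0], "jaw": 0.8}, {"translation": [-0.44, -0.07, -0.01], "rotation": [0, 0, 0], "jaw": 0.8}, {"translation": [-0.453, -0.072, -0.01], "rotation": [0, 0, 0], "jaw": 0.8}, {"translation": [-0.453, -0.072, -0.01], "rotation": [0, 0, 0], "jaw": 0.8}, {"translation": [-0.453, -0.072, -0.01], "rotation": [0, 0, 0], "jaw": 0.8}, {"translation": [-0.453, -0.072, -0.01], "rotation": [0, 0, 0], "jaw": 0.8}]}}

```text
time: 17.15
eef_pos: [0.4437, -0.2561, 0.1908]
tcp_rot: [0.743, 0.669, 0.0, -0.0]
wrist_force: [0.3, -0.4, -0.0]
grip_width: 0.0684
grip_force: 0.0
```

Run:
```python
from h import *
c=cam('wrist'); im=arm.get_image('wrist'); go([.444,-.258,.06])
g=cv2.cvtColor(im,cv2.COLOR_BGR2GRAY)
a=proj(c,[[.4365,-.3096,.11],[.4492,-.2064,.11],[.443,-.258,.11]]); print(a.round(1).tolist())
L=[]
for v in range(int(min(a[0,1],a[1,1])),int(max(a[0,1],a[1,1])),4):
    row=g[v,280:360].astype(int); i=np.where(row<75)[0]
    if len(i): L.append((280+i.mean(),v,len(i)))
P=plane(c,[(l[0],l[1]) for l in L],.11) if L else []
for l,p in zip(L,P): print(np.round(l,1),np.round(p,4))
cv2.imwrite('pics/w3.png',im)
```

```text
t 17.2 tcp [ 0.4436 -0.2564  0.1908] toolY yaw -5.99 Z [ 0.e+00  2.e-04 -1.e+00] q [ 1.11  0.07 -0.65  1.78  0.04  1.31  0.34] F [-0.2  0.2 -0.5] grip 0.0682 0.0
  shift [-0.0027  0.0009  0.218 ]
[[313.3, 310.8], [316.1, 154.1], [314.9, 237.2]]
[317. 154.  25.] [ 0.4497 -0.2064  0.11  ]
[316.7 158.   16. ] [ 0.4493 -0.2087  0.11  ]
[317. 162.  17.] [ 0.4493 -0.2111  0.11  ]
[317. 166.  17.] [ 0.449  -0.2135  0.11  ]
[317. 170.  17.] [ 0.4488 -0.2159  0.11  ]
[317. 174.  17.] [ 0.4485 -0.2183  0.11  ]
[317. 178.  17.] [ 0.4483 -0.2207  0.11  ]
[317. 182.  17.] [ 0.448  -0.2231  0.11  ]
[316.5 186.   16. ] [ 0.4474 -0.2255  0.11  ]
[316.5 190.   16. ] [ 0.4472 -0.228   0.11  ]
[316.5 194.   16. ] [ 0.4469 -0.2305  0.11  ]
[316.5 198.   16. ] [ 0.4467 -0.233   0.11  ]
[316.5 202.   16. ] [ 0.4464 -0.2355  0.11  ]
[316.5 206.   16. ] [ 0.4461 -0.238   0.11  ]
[316.5 210.   16. ] [ 0.4459 -0.2405  0.11  ]
[316.5 214.   16. ] [ 0.4456 -0.2431  0.11  ]
[316.5 218.   16. ] [ 0.4453 -0.2456  0.11  ]
[316.5 222.   16. ] [ 0.4451 -0.2482  0.11  ]
[316.5 226.   16. ] [ 0.4448 -0.2508  0.11  ]
[3
[... 175 characters left out ...]
.11  ]
[316. 246.  15.] [ 0.4431 -0.264   0.11  ]
[316. 250.  15.] [ 0.4428 -0.2667  0.11  ]
[316. 254.  15.] [ 0.4425 -0.2694  0.11  ]
[316. 258.  15.] [ 0.4422 -0.2721  0.11  ]
[316. 262.  15.] [ 0.442  -0.2748  0.11  ]
[316. 266.  15.] [ 0.4417 -0.2776  0.11  ]
[316. 270.  15.] [ 0.4414 -0.2804  0.11  ]
[316. 274.  15.] [ 0.4411 -0.2832  0.11  ]
[315. 278.  19.] [ 0.4401 -0.2859  0.11  ]
[315.5 282.   22. ] [ 0.4402 -0.2888  0.11  ]
[315. 286.  23.] [ 0.4395 -0.2916  0.11  ]
[315. 290.  21.] [ 0.4392 -0.2945  0.11  ]
[316. 294.  15.] [ 0.4396 -0.2974  0.11  ]
[316. 298.  15.] [ 0.4393 -0.3004  0.11  ]
[315.5 302.   16. ] [ 0.4386 -0.3033  0.11  ]
[315. 306.  15.] [ 0.438  -0.3062  0.11  ]
```

View pics/w3.png

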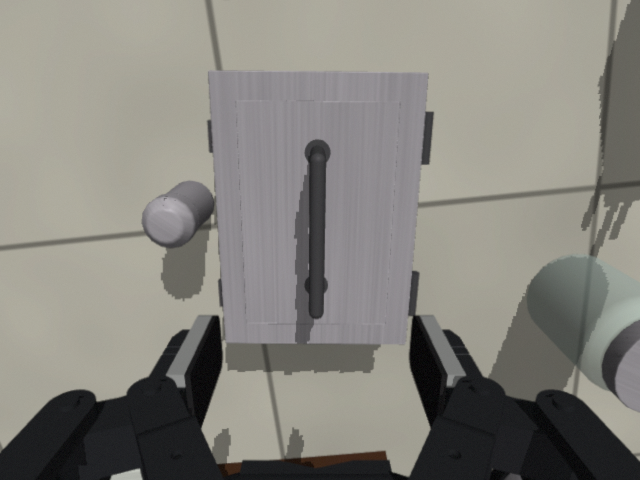

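The wrist view shows the bar vertical at column ~316 (rows 155–310), which gives x=0.444 at y=−0.258 and 6.4° yaw. The fingers straddle it squarely. Descend and grip.

Emit:
{"fn": "send_rows", "kwargs": {"steps": [{"translation": [-0.002, 0.001, 0.03], "rotation": [0, 0, 0], "jaw": 0.8}, {"translation": [-0.002, 0.001, 0.07], "rotation": [0, 0, 0], "jaw": 0.8}, {"translation": [-0.002, 0.001, 0.11], "rotation": [0, 0, 0], "jaw": 0.8}, {"translation": [-0.002, 0.001, 0.15], "rotation": [0, 0, 0], "jaw": 0.8}, {"translation": [-0.002, 0.001, 0.18], "rotation": [0, 0, 0], "jaw": 0.8}, {"translation": [-0.002, 0.001, 0.2], "rotation": [0, 0, 0], "jaw": 0.8}, {"translation": [-0.002, 0.001, 0.218], "rotation": [0, 0, 0], "jaw": 0.8}, {"translation": [-0.002, 0.001, 0.218], "rotation": [0, 0, 0], "jaw": 0.8}, {"translation": [-0.002, 0.001, 0.218], "rotation": [0, 0, 0], "jaw": 0.8}, {"translation": [-0.002, 0.001, 0.218], "rotation": [0, 0, 0], "jaw": 0.5}, {"translation": [-0.002, 0.001, 0.218], "rotation": [0, 0, 0], "jaw": 0.35}, {"translation": [-0.002, 0.001, 0.218], "rotation": [0, 0, 0], "jaw": 0.25}, {"translation": [-0.002, 0.001, 0.218], "rotation": [0, 0, 0], "jaw": 0.2}, {"translation": [-0.002, 0.001, 0.218], "rotation": [0, 0, 0], "jaw": 0.15}, {"translation": [-0.002, 0.001, 0.218], "rotation": [0, 0, 0], "jaw": 0.1}, {"translation": [-0.002, 0.001, 0.218], "rotation": [0, 0, 0], "jaw": 0}, {"translation": [-0.002, 0.001, 0.218], "rotation": [0, 0, 0], "jaw": 0}, {"translation": [-0.002, 0.001, 0.218], "rotation": [0, 0, 0], "jaw": 0}, {"translation": [-0.002, 0.001, 0.218], "rotation": [0, 0, 0], "jaw": 0}]}}

```text
time: 19.1
eef_pos: [0.444, -0.2596, 0.0603]
tcp_rot: [0.744, 0.668, 0.0, 0.001]
wrist_force: [3.7, -1.1, 0.4]
grip_width: 0.0074
grip_force: 58.5
```

Run:
```python
from h import *
o=arm.observe()['eef_pos']; x=np.array([.994,-.11,0])
go([o+x*(.076-.076*np.cos(a)+.05*np.sin(a))+[0,0,.076*np.sin(a)+.05*np.cos(a)-.05] for a in np.radians([30,60])])
```

```text
t 19.1 tcp [ 0.444  -0.2596  0.0603] toolY yaw -6.16 Z [ 1.3e-03 -5.0e-04 -1.0e+00] q [ 1.07  0.2  -0.65  1.93  0.14  1.06  0.26] F [ 3.7 -1.1  0.4] grip 0.0074 58.5
  shift [-0.0002  0.0587 -0.0521]
  shift [-0.0004  0.1356 -0.0678]
```

The bar is gripped. First half of the swing, along the arc:

Emit:
{"fn": "send_rows", "kwargs": {"steps": [{"translation": [0, 0.0045, -0.0065], "rotation": [0, 0, 0], "jaw": 0}, {"translation": [0, 0.0094, -0.0128], "rotation": [0, 0, 0], "jaw": 0}, {"translation": [0, 0.0146, -0.0188], "rotation": [0, 0, 0], "jaw": 0}, {"translation": [0, 0.0201, -0.0245], "rotation": [0, 0, 0], "jaw": 0}, {"translation": [0, 0.0259, -0.03], "rotation": [0, 0, 0], "jaw": 0}, {"translation": [0, 0.032, -0.0351], "rotation": [0, 0, 0], "jaw": 0}, {"translation": [0, 0.0383, -0.0398], "rotation": [0, 0, 0], "jaw": 0}, {"translation": [0, 0.0449, -0.0443], "rotation": [0, 0, 0], "jaw": 0}, {"translation": [0, 0.0517, -0.0484], "rotation": [0, 0, 0], "jaw": 0}, {"translation": [0, 0.0586, -0.0522], "rotation": [0, 0, 0], "jaw": 0}, {"translation": [0, 0.0586, -0.0522], "rotation": [0, 0, 0], "jaw": 0}]}}

```text
time: 20.2
eef_pos: [0.4773, -0.2634, 0.093]
tcp_rot: [0.744, 0.668, -0.001, -0.001]
wrist_force: [-8.3, -0.2, 5.0]
grip_width: 0.0079
grip_force: 58.7
```

Emit:
{"fn": "send_rows", "kwargs": {"steps": [{"translation": [0, 0.0072, -0.0033], "rotation": [0, 0, 0], "jaw": 0}, {"translation": [0, 0.0146, -0.0063], "rotation": [0, 0, 0], "jaw": 0}, {"translation": [0, 0.0221, -0.0089], "rotation": [0, 0, 0], "jaw": 0}, {"translation": [0, 0.0297, -0.0111], "rotation": [0, 0, 0], "jaw": 0}, {"translation": [0, 0.0374, -0.0129], "rotation": [0, 0, 0], "jaw": 0}, {"translation": [0, 0.0452, -0.0144], "rotation": [0, 0, 0], "jaw": 0}, {"translation": [0, 0.0531, -0.0153], "rotation": [0, 0, 0], "jaw": 0}, {"translation": [0, 0.061, -0.0159], "rotation": [0, 0, 0], "jaw": 0}, {"translation": [0, 0.069, -0.016], "rotation": [0, 0, 0], "jaw": 0}, {"translation": [0, 0.0769, -0.0158], "rotation": [0, 0, 0], "jaw": 0}, {"translation": [0, 0.0769, -0.0158], "rotation": [0, 0, 0], "jaw": 0}, {"translation": [0, 0.0769, -0.0158], "rotation": [0, 0, 0], "jaw": 0}, {"translation": [0, 0.0769, -0.0158], "rotation": [0, 0, 0], "jaw": 0}]}}

```text
time: 21.5
eef_pos: [0.5255, -0.2689, 0.1024]
tcp_rot: [0.744, 0.668, 0.0, 0.001]
wrist_force: [-2.6, -1.9, 5.7]
grip_width: 0.0077
grip_force: 62.8
```

Run:
```python
from h import *
o=arm.observe(); go([[.5248,-.2685,.1011]])
for s in([.444,-.2596,.0603],):
    d=o['eef_pos']-s; dx=d@[.994,-.107,0]; print('disp',dx,d[2],'angle from vector',np.degrees(np.arctan2(.050,-.076)-np.arctan2(.05+d[2],-.076+dx)),'R',np.hypot(.05+d[2],dx-.076))
# handle legs / lid in side view: bar height by wrist not needed; check jar lid
im=arm.get_image('scene'); hsv=cv2.cvtColor(im,cv2.COLOR_BGR2HSV);c=cam('scene')
m=np.zeros(im.shape[:2],np.uint8); m[225:290,275:345]=cv2.inRange(hsv,(5,110,50),(20,255,255))[225:290,275:345]
k=np.argwhere(m)[:,::-1]; print('lid px',len(k),plane(c,[k.mean(0)],.025))
cv2.imwrite('pics/f_scene.png',im);cv2.imwrite('pics/f_side.png',arm.get_image('side'))
# lid edge in the wrist/side views: front edge corner prediction for angles
h=np.array([.444,-.258,0])+.076*np.array([.994,-.11,0])+[0,0,.06]
for n in('scene','side'):
  for a in(55,60,65):
    t=np.radians(a); ux=np.array([.994,-.11,0]); uy=np.array([.11,.994,0])
    X=[h+ux*(-.146*np.cos(t)+.006*np.sin(t))+np.array([0,0,.146*np.sin(t)+.006*np.cos(t)])+uy*s for s in(-.1,.1)]
    print(n,a,proj(cam(n),X).round(1).tolist())
```

```text
t 21.5 tcp [ 0.5255 -0.2689  0.1024] toolY yaw -6.18 Z [ 0.0025 -0.0017 -1.    ] q [ 0.97  0.32 -0.65  1.71  0.21  1.18  0.16] F [-2.6 -1.9  5.7] grip 0.0077 62.8
  shift [ 0.0005 -0.0012  0.0021]
disp 0.08196785544457288 0.042074347003562614 angle from vector 60.36776647712697 R 0.0922675494133218
lid px 1019 [[0.51950078 0.00824745 0.025     ]]
scene 55 [[151.7, 192.9], [235.1, 195.7]]
scene 60 [[150.0, 195.0], [234.1, 197.8]]
scene 65 [[148.3, 197.5], [233.2, 200.3]]
side 55 [[453.1, 150.6], [404.2, 184.7]]
side 60 [[449.5, 146.6], [400.3, 180.3]]
side 65 [[445.7, 143.0], [396.2, 176.3]]
```

Run:
```python
from h import *
h=np.array([.444,-.258,0])+.076*np.array([.994,-.11,0])+[0,0,.06]
ux=np.array([.994,-.11,0]); uy=np.array([.11,.994,0])
A=np.arange(48,73,1.5)
for n in('side','scene'):
  im=cv2.cvtColor(cv2.imread(f'pics/f_{n}.png'),cv2.COLOR_BGR2GRAY)
  for s in(-.08,-.04,.05,.08):
    t=np.radians(A)[:,None]; r=.146
    X=h+ux*(-r*np.cos(t)+.006*np.sin(t))+np.array([0,0,1.])*(r*np.sin(t)+.006*np.cos(t))+uy*s
    p=proj(cam(n),X).astype(np.float32)
    print(n,s,[f'{a:.0f}:{g}' for a,g in zip(A,cv2.remap(im,p[:,0],p[:,1],cv2.INTER_LINEAR).ravel())])
```

```text
side -0.08 ['48:196', '50:194', '51:195', '52:154', '54:108', '56:152', '57:125', '58:95', '60:163', '62:198', '63:170', '64:113', '66:111', '68:110', '69:109', '70:109', '72:96']
side -0.04 ['48:185', '50:183', '51:111', '52:84', '54:93', '56:155', '57:159', '58:154', '60:157', '62:191', '63:148', '64:107', '66:78', '68:10', '69:13', '70:31', '72:52']
side 0.05 ['48:167', '50:122', '51:63', '52:61', '54:79', '56:151', '57:85', '58:63', '60:152', '62:161', '63:101', '64:103', '66:103', '68:75', '69:23', '70:21', '72:23']
side 0.08 ['48:46', '50:48', '51:61', '52:61', '54:75', '56:151', '57:155', '58:157', '60:160', '62:165', '63:100', '64:93', '66:89', '68:147', '69:111', '70:35', '72:57']
scene -0.08 ['48:50', '50:54', '51:57', '52:58', '54:58', '56:54', '57:43', '58:34', '60:29', '62:35', '63:59', '64:89', '66:114', '68:131', '69:138', '70:140', '72:140']
scene -0.04 ['48:79', '50:76', '51:74', '52:70', '54:67', '56:63', '57:57', '58:51', '60:45', '62:41', '63:37', '64:35', '66:48', '68:61', '69:72', '70:69', '72:53']
scene 0.05 ['48:150', '50:143', '51:133', '52:124', '54:110', '56:99', '57:98', '58:107', '60:120', '62:131', '63:136', '64:137', '66:138', '68:137', '69:136', '70:135', '72:137']
scene 0.08 ['48:178', '50:175', '51:171', '52:162', '54:152', '56:140', '57:133', '58:134', '60:138', '62:141', '63:141', '64:138', '66:137', '68:136', '69:137', '70:139', '72:143']
```

Emit:
{"fn": "send_rows", "kwargs": {"steps": [{"translation": [0, 0, 0], "rotation": [0, 0, 0], "jaw": 0}, {"translation": [0, 0, 0], "rotation": [0, 0, 0], "jaw": 0}, {"translation": [0, 0, 0], "rotation": [0, 0, 0], "jaw": 0}, {"translation": [0, 0, 0], "rotation": [0, 0, 0], "jaw": 0}, {"translation": [0, 0, 0], "rotation": [0, 0, 0], "jaw": 0}]}}

```text
time: 22.1
eef_pos: [0.5255, -0.2689, 0.1024]
tcp_rot: [0.744, 0.668, 0.0, 0.002]
wrist_force: [-2.8, -1.3, 5.4]
grip_width: 0.0076
grip_force: 62.8
```

```bash
python3 -c "
from bench import arm
print(arm.sign_off())"
```

```text
the job is handed in; nothing more can be done
None
```

The job is handed in: the wooden jar lid is on the middle of the trivet, knob up, and the arm is holding the tin lid by its handle at about 60° (60.4° from the arm's own position, about 62.5° from a rough camera check).

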